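# Back off a clamp's knurled nut two turns and slide its strap clear

### The arm

A 6-joint arm with a two-finger parallel gripper is mounted at the origin on the work surface. World frame = base frame: x ahead of the robot, y to its left, z up, the work surface at z = 0. Lengths are in m, angles in rad, forces in N, time in s.
With the tool pointing down it reaches from about 0.25 to 0.725 m from the base axis. Payload 4 kg.
Tool frame: the origin (TCP) lies between the finger pads; the fingertips stand 19 mm ahead of it and the grasp point (between the pads) is the TCP; z points along the fingers, y is the line along which they close (so a half turn about z gives the same grasp; the last joint's range is limited). The gripper opens to 85 mm and grips with 20 to 120 N. Pads are 22 mm wide; open, the fingers measure 114 mm over their backs; the gripper's body (76 mm by 85 mm) begins 54 mm behind the grasp point. The pads swing forward as they close: fully open they stand 13 mm farther back than shut.
Start: joints at [1.347, 0.241, 0.005, 1.335, 0, 1.571], TCP at [0.111, 0.488, 0.25] pointing down, gripper open.
Joint ranges: [-2.72, 2.72], [-1.05, 1.87], [-1.09, 1.28], [-1.99, 2.15], [-1.42, 1.44], [-3.14, 3.14]. Speed limits (rad/s): [2.79, 2.79, 3.14, 3.14, 3.14, 3.14].

### API

Orientations are given as a unit quaternion [x, y, z, w].
In Python, from workcell import ctrl, viewer, ticket, trace gives the robot as it stands.
- The arm moves only by the tool jog_arm, never from a script. Its argument "moves" is text: rows parted by semicolons, each of 7 numbers parted by spaces: the turn, a rotation vector about the world's x, y, z in degrees, then the shift along the world's x, y, z in m, then the opening, from -1 (shut) to 1 (fully open). In form: wx wy wz tx ty tz jaw; .... A call has 1 to 10 rows; each row shifts and turns the commanded pose from where the row before left it; what a row does not reach is not made up. A row lasts 1/8 s, in which the tool goes at most 62.5 mm and 10.7 degrees, less where a joint would pass 70% of its speed; a pose out of reach is approached as far as the arm can. A call is refused whole if a number of a shift passes 0.0625 or a number of a turn 10.7, either way. A call with a gripper value outside its range is refused whole. The fingers move at their own pace and stop on an object; the grip force is fixed at half the most. Time passes only in rows, so rows that do not move let the fingers close. It gives the time, the measured TCP pose, the force, the opening and the grip force at its end, in the units of the state.
- ctrl.read_state(): the state, without advancing time (a new reading comes with each control period).
- viewer.get_image(name): name is "scene" or "top" or "wrist"; returns (picture, depth): 400x640x3 uint8, red, green, blue; 400x640 float32, m along the optical axis (not along the pixel's ray), 0 where there is no reading.
- viewer.calibration(name): a dict with "fx", "fy", "cx", "cy" (pixels), "origin" and "attitude" of the camera in the world; the wrist camera has in their place "mount" (4x4, takes a point from camera to tool coordinates, whose origin is the TCP and whose axes are the flange's). Camera axes: x right, y up, looking along -z (the intrinsics and any distortion apply to the point x, -y, -z); pixel columns grow to the right and rows downward; lengths in m; the calibration is good to about 2 mm. A picture is of the moment at which its call begins: read the wrist's pose just before it. calibration takes no time and is no camera call.
- ticket.hand_in(): hands the job in; it is judged then, once.
Trained networks look in the newest picture that a camera, given by its name, has taken for a name from the list of things; names that differ only in an ending like _2 or _b are one class to them, and where a whole thing is asked for, a point or a joint stands for the part that bears it (a point fixed in the world has none). Each returns a list of dicts, best first, with "p" (0 to 1); they miss things now and then, are a little off and sometimes report something else, mostly with a low value. They report only what shows in the picture. A call takes as long as a camera call. They do not tell look-alikes from the thing itself.
- trace(label, camera): "mask" (400x640 bool, what is visible of it) and "rect" ([left, top, right, bottom] in pixels, round what is visible of it).
The state is a dict: "t": time; "joint_positions": joint angles; "joint_velocities": joint speeds; "joint_torque": joint torques, N m; "tool_pos": TCP position; "ee_rot": TCP orientation; "contact_force": force on the tool from outside, world axes, zero at the start; "wrist_torque": the same for the moment, N m; "opening": finger opening in m; "grip_force": force on a finger pad.
Only numpy, scipy, OpenCV 4.12 (cv2) and the standard library are available. Lean on these libraries where they do the work, as an engineer would, in place of code of your own. Each camera call takes 0.05 s, during which the arm holds its last target. There are 200 camera calls.

### The job

Free the finished, hollowed-out housing from its clamp and leave the solid blank in the other fixture clamped. Roll a fingertip across the knurled rim of the housing's clamp nut to loosen it by two full turns and leave it there, then push the strap fully back off the housing; it has an upright pin to push against. This is fingertip work: pinch neither nut nor pin, lift nothing, let the housing lie in its nest, and do not disturb the other fixture or the things lying about.

Things in the scene. Friction and masses are not known exactly. Their poses are not given: they have to be found in the camera images.
- housing_fixture: fixture to work on: chamfered aluminium pallet 230 x 140 mm, its top 90 mm above the table, on a round black chuck fixed to the table. Origin on the table under its centre, z up, x level along its clamp strap from the heel to the housing. The housing spans x = 21 to 105 mm. Which side of the robot it stands and its yaw vary. All heights here are above the table.
- housing_nut (a joint): turn of that fixture's knurled nut, rad, counted over full turns: 0 = tight as it starts (cannot go lower), grows anticlockwise seen from above = loosening, 6.283 a turn, limit 25. Takes 2 N along the rim, stays where left, rises 1.75 mm a turn. A 2.5 mm nose under it sits in a seat in the strap and blocks the strap until about 1.5 turns.
- housing_nut_mid (a point): on that nut's upright axis, mid height of its rim: 163 mm high when tight, 35 mm on the fixture's -x side; turns with the nut (x along the black line on its top). Rim 40 mm across, 22 mm high. A 12 mm stud stands 18 mm out of the tight nut. On the fixture's +y and -y sides of the nut the space is free down to the pallet, 62 mm below the rim.
- housing_strap (a joint): travel of that fixture's slotted dark steel strap, m: 0 = over the housing as it starts, grows as it slides back along the fixture's -x, 0.028 = fully back at its stop. Once free it takes 2 N to slide and stays where left. Strap 130 long, 34 wide, 16 mm thick, top 152 mm high; it lies centred under the nut.
- housing_strap_pin (a point): the strap's upright pin, 8 mm across, 26 mm tall on the strap, 12 mm behind the strap's nose; the point is on its axis 13 mm above the strap's top (165 mm high). Starts 60 mm on the fixture's +x side of the nut's axis and moves with the strap. On its +x side is clear space above the strap's nose and the housing (top 136 mm high).
- housing: the finished part in that fixture: open-topped milled aluminium housing 84 x 66 x 36 mm with a deep pocket and side windows, a solid 20 mm ledge at the strap's end; loose in its nest between low locating pins; origin at the centre of its underside (100 mm above the table)
- blank_fixture: the other fixture, identical, holding the solid blank; leave it clamped. Origin and axes likewise.
- blank_nut (a joint): turn of the other fixture's knurled nut, rad, 0 = tight; must stay
- blank_strap (a joint): travel of the other fixture's strap, m, 0 = over the blank; must stay
- blank: solid aluminium block 84 x 66 x 36 mm, not yet milled, in the other fixture; origin at the centre of its underside
- spare_nut: a spare hand nut like the clamps' own, 40 mm across and 24.5 mm high, loose on the table between the fixtures; origin under its centre; bystander, leave alone
- scraper: screwdriver-shaped hand scraper, 170 mm long, lying along its x between the fixtures; bystander
- gauge_block: plain steel block 25 x 50 x 75 mm standing upright at the back between the fixtures; origin under its centre; bystander
- wrench: open-ended spanner 180 mm long lying along its x on the robot's left; bystander
- chip_brush: wooden-handled brush 200 mm long lying along its x on the robot's right; bystander
- oil_bottle: white oil bottle 48 mm across and 130 mm high on the robot's right; origin under its centre; bystander
- strap_spare: loose dark steel strap 90 x 30 x 12 mm lying flat on the robot's left; bystander
There are look-alikes about, which are no part of the job. What is shaped like the housing_fixture but brown or green is not meant.

How it is judged:
On the way, in this order (a step that is already met when the one before it is completed fails the run):
1. the housing's clamp nut is loosened two full turns (at least 1.75), its strap still over the housing (value of joint housing_nut between 10.9956 and 14.1372 rad and value of joint housing_strap below 0.008 m), for 0.2 s.
2. its strap is pushed fully back, clear of the housing (value of joint housing_strap above 0.025 m), for 0.2 s.
At the end, for the whole second after the job is handed in: The housing's clamp nut stands two full turns loose, within a quarter turn either way; its strap is fully back (within 3 mm of its stop); the housing and the blank lie in their nests where they were (within 5 mm); the other clamp is untouched (nut within 0.3 rad, strap within 3 mm); nothing moves (value of joint housing_nut between 10.9956 and 14.1372 rad and value of joint housing_strap above 0.025 m and distance of each of housing, blank from where it was at the start of the episode below 0.005 m and linear speed of housing below 0.01 m/s and value of joint blank_nut below 0.3 rad and value of joint blank_strap below 0.003 m and velocity of joint housing_nut below 0.05 rad/s).
It fails at once if the housing or the blank is lifted or shoved out of its nest (moved 15 mm) (distance of any of housing, blank from where it was at the start of the episode above 0.015 m).
It fails at once if the knurled nut is pinched between the fingers (touched with the grasp point within 15 mm of its axis) (contact force between the fingers and housing_nut above 0.3 N and horizontal distance between the grasp point and housing_nut_mid below 0.015 m and distance between the grasp point and housing_nut_mid below 0.04 m).
It fails at once if the strap's pin is pinched between the fingers (touched with the grasp point within 8 mm of its axis) (contact force between the fingers and housing_strap above 0.3 N and horizontal distance between the grasp point and housing_strap_pin below 0.008 m and distance between the grasp point and housing_strap_pin below 0.035 m).
It fails at once if the blank's clamp is loosened or moved (nut 0.5 rad, strap 3 mm) (value of joint blank_nut above 0.5 rad or value of joint blank_strap above 0.003 m).
It fails at once if something lying about is lifted or moved by 30 mm (distance of any of spare_nut, scraper, gauge_block, wrench, chip_brush, oil_bottle, strap_spare from where it was at the start of the episode above 0.03 m).
It also fails if it takes over 72 s, if anything falls off the work surface, if the arm or the gripper's body presses on something with over 40 N, if the wrist force passes 120 N, or if a joint passes its speed limit or range.

## Working session

There is one attempt and no reset: what is moved stays moved. The work goes in short steps, Python scripts to look and compute and a tool call to move; the robot and the scene stay as the last step left them, time stands still between calls to the robot, and variables do not carry over. Pictures are saved under pics/ and viewed, at most 10 in all, crops included, and the job is handed in when it is done.

Besides the shell and the picture viewer there is one more tool, called after "Call:" as name(argument=value, ...) on one line, values as JSON. jog_arm: Moves the arm, as the interface text tells. Its arguments: {"type":"object","properties":{"moves":{"type":"string"}},"required":["moves"]}

```bash
mkdir -p pics
cat > h.py <<'E'
import numpy as np, cv2
from workcell import ctrl, viewer, ticket, trace
from scipy.spatial.transform import Rotation as R
def snap(n):
    s=ctrl.read_state(); im,d=viewer.get_image(n); c=viewer.calibration(n); return s,im,d,c
def cloud(s,d,c):
    v,u=np.mgrid[:400,:640]
    P=np.stack([(u-c['cx'])/c['fx']*d,-(v-c['cy'])/c['fy']*d,-d],-1)
    if 'mount' in c:
        M=np.array(c['mount']); P=P@M[:3,:3].T+M[:3,3]
        return P@R.from_quat(s['ee_rot']).as_matrix().T+np.array(s['tool_pos'])
    A=np.array(c['attitude'])
    A=R.from_quat(A).as_matrix() if A.size==4 else A[:3,:3]
    return P@A.T+np.array(c['origin'])
def save(n,im): cv2.imwrite('pics/'+n,cv2.cvtColor(im,cv2.COLOR_RGB2BGR))
E
python3 - <<'E'
from h import *
for n in ['top','scene']:
    s,im,d,c=snap(n); save(n+'0.png',im); P=cloud(s,d,c); print(n,c.keys(),c['attitude'],c['origin'])
    for l in ['housing_fixture','housing','blank','housing_nut','housing_strap','gauge_block']:
        for r in trace(l,n):
            m=r['mask']&(d>0); print(l,round(r['p'],2),np.round(r['rect']),np.round(np.median(P[m],0),3),np.round(np.percentile(P[m][:,2],95),3))
print(s)
E
```

```text
top dict_keys(['fx', 'fy', 'cx', 'cy', 'origin', 'attitude']) [-0.0674167   0.05848506  0.71157279 -0.69692083] [ 0.26589238 -0.01915332  1.48274899]
housing_fixture 0.89 [222. 236. 274. 314.] [0.262 0.227 0.094] 0.163
housing_fixture 0.83 [357. 141. 410. 212.] [ 0.544 -0.189  0.093] 0.172
housing_fixture 0.64 [359. 226. 422. 305.] [ 0.289 -0.214  0.094] 0.16
housing_fixture 0.19 [238. 152. 265. 184.] [0.611 0.231 0.137] 0.142
housing 0.67 [374. 140. 400. 171.] [ 0.642 -0.22   0.115] 0.139
housing 0.57 [236. 152. 264. 185.] [0.606 0.228 0.137] 0.145
blank 0.79 [237. 154. 266. 185.] [0.609 0.229 0.137] 0.142
housing_nut 0.47 [235. 279. 247. 293.] [0.229 0.239 0.175] 0.182
housing_strap 0.91 [234. 262. 254. 303.] [0.258 0.238 0.153] 0.158
housing_strap 0.67 [381. 250. 404. 292.] [ 0.241 -0.205  0.153] 0.159
housing_strap 0.64 [377. 162. 393. 202.] [ 0.561 -0.195  0.153] 0.159
scene dict_keys(['fx', 'fy', 'cx', 'cy', 'origin', 'attitude']) [0.08653317 0.25999794 0.91937812 0.28223564] [0.94663246 0.59482861 1.31692564]
housing_fixture 0.85 [403. 199. 494. 269.] [0.28  0.252 0.093] 0.162
[... 1026 characters left out ...]
ositions': array([ 1.34697823e+00,  2.40800000e-01,  4.72457052e-03,  1.33518968e+00,
       -2.12928191e-05,  1.57078529e+00]), 'joint_velocities': array([ 0.00197145, -0.0003651 ,  0.00273731, -0.00125228,  0.00087176,
       -0.00037981]), 'joint_torque': array([-1.96024837e-05, -3.71786571e+01,  2.52276152e+01,  7.15120186e-03,
        1.33981376e-05,  4.46741311e-06]), 'tool_pos': array([0.11095544, 0.48740635, 0.25010117]), 'ee_rot': array([ 1.11670119e-01,  9.93745304e-01, -2.34115810e-04, -1.55974763e-05]), 'contact_force': array([-0.18723912,  1.02056097, -0.01348159]), 'wrist_torque': array([ 0.05843954, -0.01983197, -0.02510406]), 'grip_force': 0.0, 'opening': 0.08536233191327078}
```

Run:
```python
import cv2,numpy as np
a=cv2.imread('pics/top0.png')[120:330,200:440]; b=cv2.imread('pics/scene0.png')[90:400,210:510]
cv2.imwrite('pics/a.png',cv2.resize(a,None,fx=2.8,fy=2.8,interpolation=2)); cv2.imwrite('pics/b.png',cv2.resize(b,None,fx=1.9,fy=1.9,interpolation=2))
```

```text
(no output)
```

View pics/a.png

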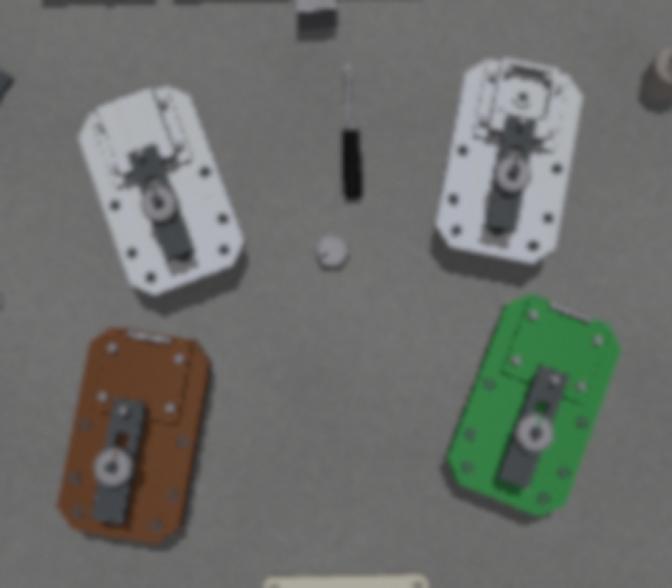

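View pics/b.png

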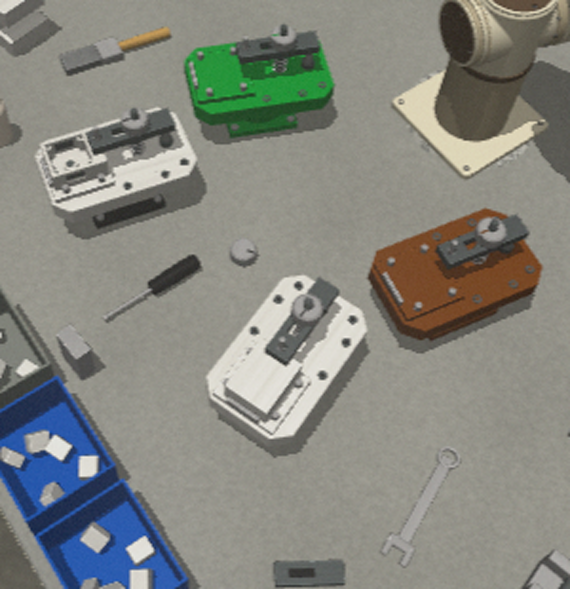

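Candidates in the top view: the left aluminium fixture (px ~257,188) holds a solid white block, so it is the blank. The right one (px ~383,178) holds an open pocketed part, so it is the housing. The brown (238,275) and green (390,265) fixtures are look-alikes. I'll measure the right one and confirm it in an enlarged crop.

```bash
cat >> h.py <<'E'
def fix(P,d,c0=(0.542,-0.187)):
    near=(np.hypot(P[...,0]-c0[0],P[...,1]-c0[1])<0.13)&(d>0)
    n=P[near&(P[...,2]>.165)&(P[...,2]<.185)]; n=n[np.hypot(*(n[:,:2]-np.array(c0)).T)<.035]
    s=P[near&(P[...,2]>.145)&(P[...,2]<.158)]
    (cx,cy),(w,h),a=cv2.minAreaRect(s[:,:2].astype(np.float32))
    p=s[:,:2]-s[:,:2].mean(0); v=np.linalg.svd(p,full_matrices=False)[2][0]; v*=np.sign(v[0])
    (nx,ny),r=cv2.minEnclosingCircle(n[:,:2].astype(np.float32))
    print('nut mean',n.mean(0).round(4),'circ',round(nx,4),round(ny,4),round(r,4),len(n),'strap rect',round(cx,4),round(cy,4),round(w,3),round(h,3),round(a,1),'yaw',np.degrees(np.arctan2(v[1],v[0])).round(1),'z',np.median(s[:,2]).round(4))
E
python3 - <<'E'
from h import *
for n in ['top','scene']:
    s,im,d,c=snap(n); P=cloud(s,d,c); fix(P,d)
    if n=='scene':
        save('c.png',cv2.resize(im[135:220,215:330],None,fx=6,fy=6,interpolation=2))
    # pallet
    m=(d>0)&(P[...,2]>.085)&(P[...,2]<.095)&(np.hypot(P[...,0]-.56,P[...,1]+.19)<.16)
    print(cv2.minAreaRect(P[m][:,:2].astype(np.float32)))
E
```

```text
nut mean [ 0.5365 -0.1942  0.1751] circ 0.5377 -0.1948 0.0208 128 strap rect 0.5444 -0.194 0.047 0.131 81.4 yaw -12.8 z 0.1534
((0.5451071262359619, -0.19697341322898865), (0.1403951793909073, 0.2849157154560089), 77.0715560913086)
nut mean [ 0.5382 -0.1878  0.1734] circ 0.5369 -0.1923 0.0218 139 strap rect 0.5427 -0.1922 0.04 0.131 77.4 yaw -12.7 z 0.1517
((0.5444319844245911, -0.19419227540493011), (0.14601454138755798, 0.2830890119075775), 77.65838623046875)
```

View pics/c.png

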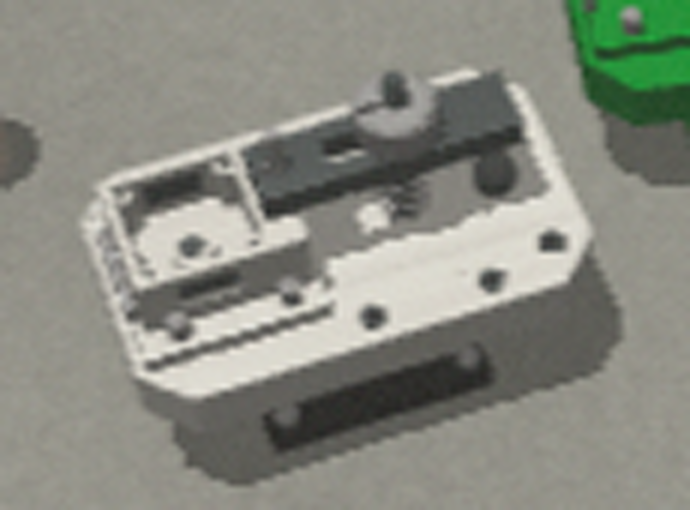

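Confirmed: the crop shows the open pocket with a window (crop ~190,220), the nut (395,105) and the pin (275,155). This is the aluminium fixture with the housing. Moving above it with the fingers shut.

Call:
jog_arm(moves="0 0 0 0.0286 -0.0425 0.02 -1;0 0 0 0.0286 -0.0425 0.02 -1;0 0 0 0.0286 -0.0425 0.01 -1;0 0 0 0.0286 -0.0425 0 -1;0 0 0 0.0286 -0.0425 0 -1;0 0 0 0.0286 -0.0425 0 -1;0 0 0 0.0286 -0.0425 0 -1;0 0 0 0.0286 -0.0425 0 -1")

```text
t: 1.8
tool_pos: [0.3405, 0.1461, 0.3006]
ee_rot: [0.112, 0.994, 0.0, 0.001]
contact_force: [0.2, -0.1, -0.6]
opening: -0.0001
grip_force: 0.0
```

Call:
jog_arm(moves="0 0 0 0.0286 -0.0425 0 -1;0 0 0 0.0286 -0.0425 0 -1;0 0 0 0.0286 -0.0425 0 -1;0 0 0 0.0286 -0.0425 0 -1;0 0 0 0.0286 -0.0425 0 -1;0 0 0 0.0286 -0.0425 0 -1;0 0 0 0.0286 -0.0425 0 -1;0 0 0 0 0 0 -1;0 0 0 0 0 0 -1")

```text
t: 2.92
tool_pos: [0.5396, -0.1499, 0.2999]
ee_rot: [0.112, 0.994, 0.0, -0.001]
contact_force: [0.9, -0.3, 1.5]
opening: 0.0001
grip_force: 0.0
```

Run:
```python
from h import *
s,im,d,c=snap('wrist'); P=cloud(s,d,c); print(s['tool_pos'],s['ee_rot'],s['joint_positions'],s['opening'],s['contact_force']); print(np.round(c['mount'],3))
save('w1.png',im)
fix(P,d,(.5375,-.194))
m=(d>0)&(d<.5)&(P[...,2]>s['tool_pos'][2]-.02)
T=(P[m]-s['tool_pos'])@R.from_quat(s['ee_rot']).as_matrix()
for z in (.005,-.01,-.03):
    k=abs(T[:,2]-z)<.006
    if k.any(): print(z,np.percentile(T[k],[2,98],axis=0).round(3))
```

```text
[ 0.53958438 -0.14985494  0.29987607] [ 1.11911869e-01  9.93717897e-01  2.61696193e-04 -6.37421212e-04] [-2.71055975e-01  3.50679749e-01  2.83731844e-01  1.50519002e+00
  3.15065239e-04 -4.67625371e-02] 5.1492733620174606e-05 [ 0.94816708 -0.25825409  1.47391889]
[[-0.001  0.961  0.277  0.07 ]
 [ 1.     0.001  0.    -0.   ]
 [ 0.     0.277 -0.961 -0.123]
 [ 0.     0.     0.     1.   ]]
nut mean [ 0.5342 -0.1937  0.1737] circ 0.5362 -0.1952 0.0208 1694 strap rect 0.5433 -0.1953 0.037 0.13 77.0 yaw -13.3 z 0.152
0.005 [[ 0.006 -0.013 -0.001]
 [ 0.011  0.013  0.011]]
-0.01 [[ 0.007 -0.013 -0.016]
 [ 0.012  0.013 -0.004]]
-0.03 [[-0.008 -0.034 -0.036]
 [ 0.014  0.034 -0.025]]
```

View pics/w1.png

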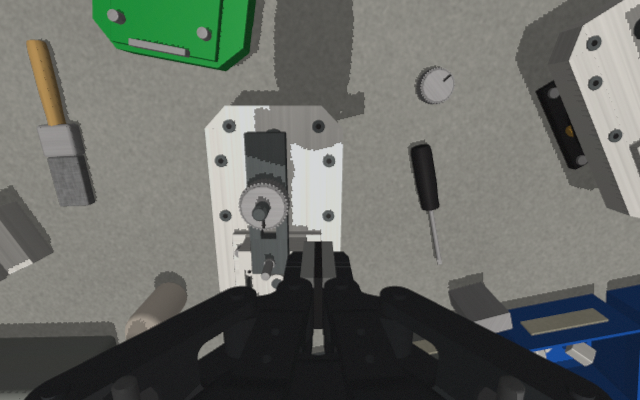

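The wrist view shows the nut at (263,210) with its line pointing along fixture +x, the strap under it and the pin at (268,266). The shut fingers are about 26 mm by 22 mm and aligned with the fixture. Next I descend beside the nut on its +y side.

Call:
jog_arm(moves="0 0 0 0.016 -0.006 -0.04 -1;0 0 0 0 0 -0.04 -1;0 0 0 0 0 -0.03 -1;0 0 0 0 0 -0.008 -1;0 0 0 0 0 0 -1;0 0 0 0 0 0 -1")

```text
t: 3.72
tool_pos: [0.557, -0.1559, 0.1843]
ee_rot: [0.111, 0.994, -0.0, 0.002]
contact_force: [0.4, 0.1, -0.2]
opening: 0.0001
grip_force: 0.0
```

Call:
jog_arm(moves="0 0 0 -0.0005 -0.002 0 -1;0 0 0 -0.0005 -0.002 0 -1;0 0 0 0 0 0 -1")

```text
t: 4.1
tool_pos: [0.555, -0.1603, 0.1826]
ee_rot: [0.112, 0.994, -0.0, 0.0]
contact_force: [-0.5, -0.8, 0.8]
opening: 0.0001
grip_force: 0.0
```

Call:
jog_arm(moves="0 0 0 -0.0005 -0.002 0 -1;0 0 0 0 0 0 -1")

```text
t: 4.35
tool_pos: [0.5544, -0.1622, 0.1822]
ee_rot: [0.112, 0.994, -0.0, -0.0]
contact_force: [0.1, -0.5, -0.3]
opening: 0.0004
grip_force: 0.0
```

Call:
jog_arm(moves="0 0 0 -0.0005 -0.002 0 -1;0 0 0 0 0 0 -1")

```text
t: 4.6
tool_pos: [0.5539, -0.1641, 0.1823]
ee_rot: [0.112, 0.994, 0.0, -0.0]
contact_force: [0.8, 0.2, 0.3]
opening: -0.0001
grip_force: 0.0
```

Call:
jog_arm(moves="0 0 0 -0.0002 -0.001 0 -1;0 0 0 0 0 0 -1")

```text
t: 4.85
tool_pos: [0.5537, -0.165, 0.1823]
ee_rot: [0.112, 0.994, 0.0, -0.0]
contact_force: [0.4, 0.0, 0.9]
opening: -0.0002
grip_force: 0.0
```

Call:
jog_arm(moves="0 0 0 -0.0002 -0.001 0 -1;0 0 0 0 0 0 -1")

```text
t: 5.1
tool_pos: [0.5536, -0.1656, 0.1823]
ee_rot: [0.112, 0.994, 0.0, -0.0]
contact_force: [0.1, 1.0, -0.0]
opening: 0.0003
grip_force: 0.7
```

Call:
jog_arm(moves="0 0 0 -0.0002 -0.001 0 -1;0 0 0 0 0 0 -1")

```text
t: 5.35
tool_pos: [0.5535, -0.1661, 0.1822]
ee_rot: [0.111, 0.994, 0.001, -0.0]
contact_force: [1.4, 4.8, 0.2]
opening: -0.0001
grip_force: 2.1
```

Call:
jog_arm(moves="0 0 0 -0.0004 -0.002 0 -1;0 0 0 -0.0043 0.001 0 -1;0 0 0 -0.0043 0.001 0 -1;0 0 0 -0.0043 0.001 0 -1")

```text
t: 5.85
tool_pos: [0.5422, -0.1636, 0.183]
ee_rot: [0.11, 0.994, 0.002, 0.002]
contact_force: [5.2, 8.9, 1.0]
opening: -0.0001
grip_force: 4.8
```

Run:
```python
from h import *
s,im,d,c=snap('wrist'); print(s['tool_pos'],s['contact_force'])
save('w2.png',im)
```

```text
[ 0.54215773 -0.16357014  0.18304596] [5.17194101 8.93888383 1.00542379]
```

View pics/w2.png

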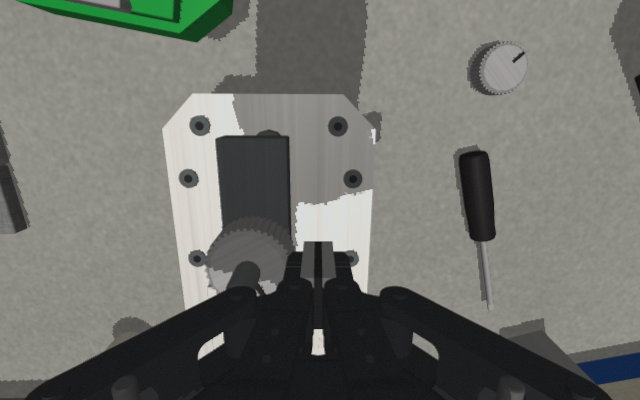

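Tangential force is about 3 N against roughly 10 N normal, so the nut is rolling. I'll compute the increments to follow the rim round on to the -x and -y sides.

Run:
```python
import numpy as np
ex=np.array([.975,-.223]);ey=np.array([.223,.975]);r=17
p=[(-2.7,30),(-7,30),(-11,30)]
p+=[(-11+r*np.cos(a),13+r*np.sin(a)) for a in np.radians(np.arange(108,181,18))]
p+=[(-28,13-5.2*i) for i in range(1,6)]
p+=[(-11+r*np.cos(a),-13+r*np.sin(a)) for a in np.radians(np.arange(198,271,18))]
p+=[(-11+5.5*i,-30) for i in range(1,5)]
p=np.array(p);D=np.diff(p,axis=0)/1e3
for q in np.outer(D[:,0],ex)+np.outer(D[:,1],ey): print(*np.round(q,4))
```

```text
-0.0042 0.001
-0.0039 0.0009
-0.0053 0.0004
-0.0052 -0.0013
-0.0045 -0.0028
-0.0034 -0.0041
-0.002 -0.0049
-0.0012 -0.0051
-0.0012 -0.0051
-0.0012 -0.0051
-0.0012 -0.0051
-0.0012 -0.0051
-0.0004 -0.0053
0.0013 -0.0052
0.0028 -0.0045
0.0041 -0.0034
0.0049 -0.002
0.0054 -0.0012
0.0054 -0.0012
0.0054 -0.0012
0.0054 -0.0012
```

Call:
jog_arm(moves="0 0 0 -0.0042 0.001 0 -1;0 0 0 -0.0039 0.0009 0 -1;0 0 0 -0.0053 0.0004 0 -1;0 0 0 -0.0052 -0.0013 0 -1")

```text
t: 6.4
tool_pos: [0.5215, -0.165, 0.1826]
ee_rot: [0.111, 0.994, -0.0, 0.0]
contact_force: [-0.4, 0.3, 0.5]
opening: -0.0001
grip_force: 0.5
```

Call:
jog_arm(moves="0 0 0 -0.0045 -0.0028 0 -1;0 0 0 -0.0034 -0.0041 0 -1;0 0 0 -0.002 -0.0049 0 -1")

```text
t: 6.78
tool_pos: [0.5105, -0.1764, 0.1819]
ee_rot: [0.112, 0.994, 0.001, -0.001]
contact_force: [-1.9, 5.1, 2.2]
opening: -0.0001
grip_force: 2.3
```

Call:
jog_arm(moves="0 0 0 -0.0012 -0.0051 0 -1;0 0 0 -0.0012 -0.0051 0 -1;0 0 0 -0.0012 -0.0051 0 -1")

```text
t: 7.15
tool_pos: [0.5058, -0.1918, 0.1821]
ee_rot: [0.112, 0.994, 0.001, -0.002]
contact_force: [-5.4, 4.5, 4.9]
opening: 0.0002
grip_force: 3.1
```

Call:
jog_arm(moves="0 0 0 -0.0004 -0.0053 0 -1;0 0 0 -0.0007 -0.0052 0 -1;0 0 0 0 -0.0053 0 -1")

```text
t: 7.52
tool_pos: [0.5068, -0.2089, 0.1822]
ee_rot: [0.112, 0.994, -0.001, 0.0]
contact_force: [-0.6, 0.3, 0.1]
opening: -0.0001
grip_force: 0.0
```

Call:
jog_arm(moves="0 0 0 0.0018 -0.0049 0 -1;0 0 0 0.0031 -0.0039 0 -1;0 0 0 0.0042 -0.0026 0 -1;0 0 0 0.0051 -0.0012 0 -1")

```text
t: 8.02
tool_pos: [0.5193, -0.2227, 0.182]
ee_rot: [0.112, 0.994, -0.003, -0.002]
contact_force: [-8.6, -7.8, 2.4]
opening: -0.0002
grip_force: 5.2
```

Call:
jog_arm(moves="0 0 0 0.0056 -0.0002 0 -1;0 0 0 0.0054 -0.0012 0 -1;0 0 0 0.0054 -0.0012 0 -1")

```text
t: 8.4
tool_pos: [0.5371, -0.2276, 0.1826]
ee_rot: [0.113, 0.994, -0.004, -0.0]
contact_force: [-3.8, -9.2, -0.4]
opening: -0.0001
grip_force: 5.0
```

Call:
jog_arm(moves="0 0 0 0.0054 -0.0012 0 -1;0 0 0 0.0054 -0.0012 0 -1;0 0 0 -0.002 -0.010 0 -1;0 0 0 0 0 0.05 -1;0 0 0 0 0 0.04 -1;0 0 0 0 0 0 -1;0 0 0 0 0 0 -1")

```text
t: 9.28
tool_pos: [0.5462, -0.2354, 0.2719]
ee_rot: [0.112, 0.994, 0.0, -0.0]
contact_force: [-0.7, 0.4, 0.1]
opening: 0.0002
grip_force: 0.0
```

Run:
```python
from h import *
s,im,d,c=snap('wrist'); P=cloud(s,d,c); print(s['tool_pos'],s['contact_force'],s['t']); fix(P,d,(.5363,-.1954))
save('w3.png',cv2.resize(im[120:320,250:500],None,fx=3,fy=3,interpolation=2))
```

```text
[ 0.54620971 -0.23541193  0.27188148] [-0.72780183  0.35442159  0.06352348] 9.275
nut mean [ 0.5343 -0.196   0.175 ] circ 0.5365 -0.1954 0.0207 2286 strap rect 0.543 -0.1986 0.037 0.13 76.9 yaw -12.8 z 0.152
```

View pics/w3.png

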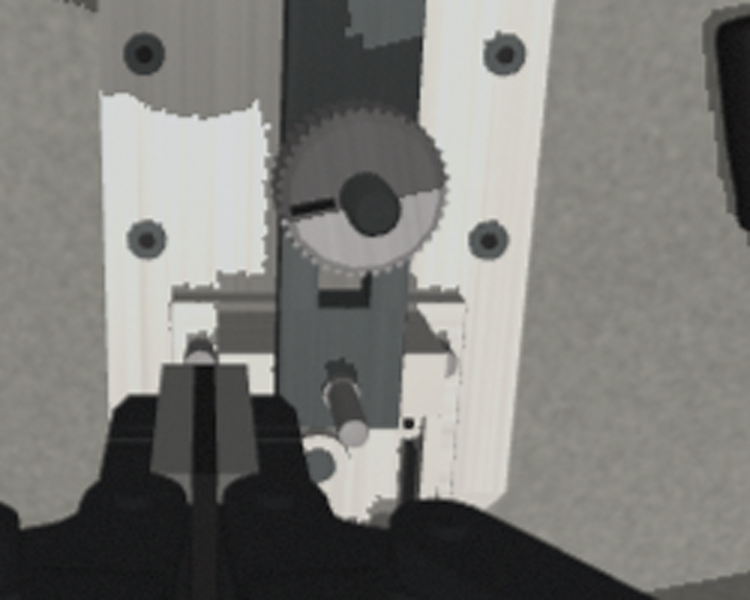

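The line now points towards -y (crop ~312,208), about 280°. The nut's top has also risen about 1.3 mm, so it stands near 4.9 rad. For the second loop I'll press deeper at the finger's chamfered corners.

Run:
```python
import numpy as np
ex=np.array([.975,-.223]);ey=np.array([.223,.975])
rr=[16.5,14.5,13.8,14.5,16.5]
p=[(15,38),(12,29.5),(7,29.5),(2,29.5),(-3,29.5),(-7,29.5),(-11,29.5)]
f=lambda s,a0:[(-11+r*np.cos(a),s*13+r*np.sin(a)) for r,a in zip(rr,np.radians(a0+18*np.arange(1,6)-8))]
p+=f(1,90)+[(-27.5,13-5.2*i) for i in range(0,6)]
p+=f(-1,180)+[(-11+5.5*i,-29.5) for i in range(0,5)]
p=np.array(p);D=np.diff(p,axis=0)/1e3
for q in np.outer(D[:,0],ex)+np.outer(D[:,1],ey): print(*np.round(q,4))
```

```text
-0.0048 -0.0076
-0.0049 0.0011
-0.0049 0.0011
-0.0049 0.0011
-0.0039 0.0009
-0.0039 0.0009
-0.0028 0.0004
-0.0046 -0.0025
-0.0038 -0.0024
-0.0037 -0.0025
-0.0041 -0.0032
-0.0007 -0.0022
-0.0012 -0.0051
-0.0012 -0.0051
-0.0012 -0.0051
-0.0012 -0.0051
-0.0012 -0.0051
-0.0004 -0.0028
0.0025 -0.0046
0.0024 -0.0038
0.0025 -0.0037
0.0032 -0.0041
0.0022 -0.0007
0.0054 -0.0012
0.0054 -0.0012
0.0054 -0.0012
0.0054 -0.0012
```

Call:
jog_arm(moves="0 0 0 0.0066 0.0369 0 -1;0 0 0 0.0066 0.0369 0 -1;0 0 0 0 0 0 -1;0 0 0 0 0 -0.045 -1;0 0 0 0 0 -0.035 -1;0 0 0 0 0 -0.01 -1;0 0 0 0 0 0 -1;0 0 0 0 0 0 -1")

```text
t: 10.32
tool_pos: [0.5604, -0.1622, 0.1839]
ee_rot: [0.112, 0.994, -0.0, 0.001]
contact_force: [-0.1, 0.8, 0.6]
opening: 0.0002
grip_force: 0.0
```

Call:
jog_arm(moves="0 0 0 -0.0048 -0.0076 0 -1;0 0 0 0 0 -0.001 -1;0 0 0 -0.0049 0.0011 0 -1;0 0 0 -0.0049 0.0011 0 -1;0 0 0 -0.0049 0.0011 0 -1;0 0 0 -0.0039 0.0009 0 -1")

```text
t: 11.08
tool_pos: [0.5389, -0.1627, 0.1839]
ee_rot: [0.11, 0.994, 0.003, 0.004]
contact_force: [4.6, 8.1, 3.8]
opening: 0.0004
grip_force: 5.1
```

Call:
jog_arm(moves="0 0 0 -0.0039 0.0009 0 -1;0 0 0 -0.0028 0.0004 0 -1;0 0 0 -0.0046 -0.0025 0 -1;0 0 0 -0.0038 -0.0024 0 -1")

```text
t: 11.58
tool_pos: [0.5206, -0.1666, 0.1826]
ee_rot: [0.111, 0.994, 0.002, 0.0]
contact_force: [-2.9, 7.0, 4.0]
opening: -0.0002
grip_force: 3.5
```

Call:
jog_arm(moves="0 0 0 -0.0037 -0.0025 0 -1;0 0 0 -0.0041 -0.0032 0 -1;0 0 0 -0.0007 -0.0022 0 -1;0 0 0 -0.0012 -0.0051 0 -1;0 0 0 -0.0012 -0.0051 0 -1")

```text
t: 12.2
tool_pos: [0.5072, -0.1859, 0.1821]
ee_rot: [0.112, 0.994, 0.001, -0.002]
contact_force: [-8.7, 4.6, 7.1]
opening: 0.0002
grip_force: 4.6
```

Call:
jog_arm(moves="0 0 0 -0.0012 -0.0051 0 -1;0 0 0 -0.0012 -0.0051 0 -1;0 0 0 -0.0012 -0.0051 0 -1;0 0 0 -0.0004 -0.0028 0 -1;0 0 0 0.0025 -0.0046 0 -1")

```text
t: 12.82
tool_pos: [0.5078, -0.2098, 0.1815]
ee_rot: [0.112, 0.994, -0.0, -0.001]
contact_force: [-5.6, 1.5, 2.1]
opening: -0.0001
grip_force: 2.7
```

Call:
jog_arm(moves="0 0 0 0.0024 -0.0038 0 -1;0 0 0 0.0025 -0.0037 0 -1;0 0 0 0.0032 -0.0041 0 -1;0 0 0 0.0022 -0.0007 0 -1;0 0 0 0.0054 -0.0012 0 -1")

```text
t: 13.45
tool_pos: [0.5235, -0.2256, 0.1815]
ee_rot: [0.113, 0.994, -0.003, -0.001]
contact_force: [-4.7, -7.4, 1.5]
opening: 0.0003
grip_force: 3.9
```

Call:
jog_arm(moves="0 0 0 0.0054 -0.0012 0 -1;0 0 0 0.0054 -0.0012 0 -1;0 0 0 0.0054 -0.0012 0 -1;0 0 0 -0.002 -0.010 0 -1;0 0 0 0 0 0.05 -1;0 0 0 0 0 0.04 -1;0 0 0 0 0 0 -1;0 0 0 0 0 0 -1")

```text
t: 14.45
tool_pos: [0.5386, -0.2367, 0.2709]
ee_rot: [0.112, 0.994, 0.0, 0.0]
contact_force: [0.1, -0.0, -0.3]
opening: -0.0002
grip_force: 0.0
```

Run:
```python
from h import *
s,im,d,c=snap('wrist'); P=cloud(s,d,c); print(s['tool_pos'],s['contact_force'],s['t']); fix(P,d,(.5363,-.1954))
save('w4.png',cv2.resize(im[120:320,250:500],None,fx=3,fy=3,interpolation=2))
```

```text
[ 0.53856498 -0.23669918  0.27091097] [ 0.12088785 -0.03591835 -0.26196401] 14.45
nut mean [ 0.5339 -0.196   0.1765] circ 0.5363 -0.1954 0.0207 2324 strap rect 0.5428 -0.1985 0.037 0.13 77.1 yaw -12.7 z 0.152
```

View pics/w4.png

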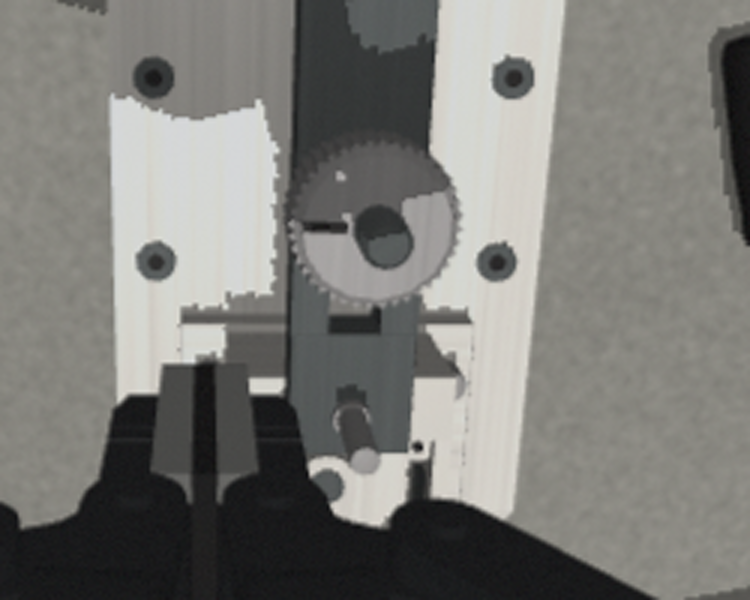

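The line points to -y again (crop ~325,227) and the nut has risen about 2.9 mm, so it stands near 11.0 rad. One more stroke of about 1.3 rad is needed, on the -y side.

Call:
jog_arm(moves="0 0 0 -0.0253 0.0077 0 -1;0 0 0 0 0 -0.04 -1;0 0 0 0 0 -0.035 -1;0 0 0 0 0 -0.013 -1;0 0 0 0 0 0 -1;0 0 0 0.0039 0.0079 0 -1;0 0 0 0 0 0 -1")

```text
t: 15.38
tool_pos: [0.5173, -0.222, 0.1845]
ee_rot: [0.112, 0.994, -0.002, 0.0]
contact_force: [-1.7, -4.7, -0.6]
opening: -0.0002
grip_force: 2.4
```

Call:
jog_arm(moves="0 0 0 0.0051 -0.0012 0 -1;0 0 0 0.0051 -0.0012 0 -1;0 0 0 0.0051 -0.0012 0 -1;0 0 0 0.0051 -0.0012 0 -1;0 0 0 0.0051 -0.0012 0 -1;0 0 0 0.002 -0.0005 0 -1")

```text
t: 16.12
tool_pos: [0.5455, -0.2279, 0.1845]
ee_rot: [0.112, 0.994, -0.001, 0.001]
contact_force: [-0.8, -1.9, 0.6]
opening: 0.0001
grip_force: 0.9
```

Call:
jog_arm(moves="0 0 0 -0.002 -0.010 0 -1;0 0 0 0 0 0.05 -1;0 0 0 0 0 0.04 -1;0 0 0 0 0 0 -1;0 0 0 0 0 0 -1")

```text
t: 16.75
tool_pos: [0.5425, -0.2373, 0.2731]
ee_rot: [0.112, 0.994, 0.0, 0.0]
contact_force: [0.7, -0.9, -1.9]
opening: 0.0001
grip_force: 0.0
```

Run:
```python
from h import *
s,im,d,c=snap('wrist'); P=cloud(s,d,c); print(s['tool_pos'],s['contact_force'],s['t']); fix(P,d,(.5363,-.1954))
save('w5.png',cv2.resize(im[120:320,250:500],None,fx=3,fy=3,interpolation=2))
m=(d>0)&(P[...,2]>.165)&(P[...,2]<.182)&(np.hypot(P[...,0]-.595,P[...,1]+.208)<.02)
q=P[m]; print('pin',len(q),q.mean(0),q[q[:,2]>.174].mean(0))
```

```text
[ 0.54246224 -0.23729694  0.27306024] [ 0.69108149 -0.91244155 -1.87294842] 16.75
nut mean [ 0.5341 -0.1961  0.1768] circ 0.5363 -0.1952 0.0209 2329 strap rect 0.5432 -0.1982 0.037 0.13 77.0 yaw -13.0 z 0.152
pin 153 [ 0.5930944  -0.20904841  0.17468112] [ 0.59388612 -0.20895088  0.17747718]
```

View pics/w5.png

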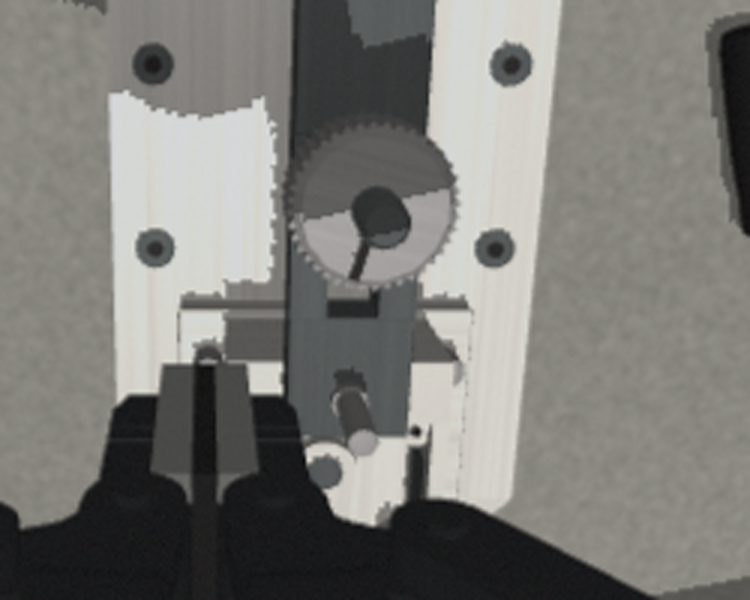

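The line now points nearly at +x (crop ~360,262), which makes the nut about 12.2 rad, or 1.94 turns. Next is the pin: I descend on its +x side.

Call:
jog_arm(moves="0 0 0 0.0374 0.0117 0 -1;0 0 0 0.0374 0.0117 0 -1;0 0 0 0 0 0 -1;0 0 0 0 0 -0.045 -1;0 0 0 0 0 -0.035 -1;0 0 0 0 0 -0.014 -1;0 0 0 0 0 0 -1;0 0 0 0 0 0 -1")

```text
t: 17.8
tool_pos: [0.6181, -0.2145, 0.1811]
ee_rot: [0.112, 0.994, -0.0, 0.001]
contact_force: [-0.4, -0.3, 0.3]
opening: -0.0
grip_force: 0.0
```

Call:
jog_arm(moves="0 0 0 -0.0049 0.0011 0 -1;0 0 0 -0.0049 0.0011 0 -1;0 0 0 -0.0049 0.0011 0 -1;0 0 0 -0.0049 0.0011 0 -1")

```text
t: 18.3
tool_pos: [0.5979, -0.2097, 0.18]
ee_rot: [0.112, 0.994, -0.0, 0.001]
contact_force: [1.4, -0.5, 1.3]
opening: 0.0001
grip_force: 0.8
```

Call:
jog_arm(moves="0 0 0 -0.0049 0.0011 0 -1;0 0 0 -0.0049 0.0011 0 -1;0 0 0 -0.0049 0.0011 0 -1;0 0 0 -0.0029 0.0007 0 -1;0 0 0 0 0 0 -1")

```text
t: 18.92
tool_pos: [0.582, -0.206, 0.1795]
ee_rot: [0.112, 0.994, -0.0, 0.002]
contact_force: [6.3, -1.2, -2.0]
opening: -0.0003
grip_force: 3.4
```

Call:
jog_arm(moves="0 0 0 -0.0029 0.0007 0 -1;0 0 0 0 0 0 -1;0 0 0 0 0 0 -1")

```text
t: 19.3
tool_pos: [0.5817, -0.206, 0.1796]
ee_rot: [0.111, 0.994, -0.001, 0.005]
contact_force: [13.7, -3.0, -5.6]
opening: 0.0
grip_force: 6.7
```

Call:
jog_arm(moves="0 0 0 0.01 -0.0023 0 -1;0 0 0 0.01 -0.0023 0 -1;0 0 0 0 0 0.05 -1;0 0 0 0 0 0.05 -1;0 0 0 0 0 0 -1;0 0 0 0 0 0 -1")

```text
t: 20.05
tool_pos: [0.5969, -0.2095, 0.2786]
ee_rot: [0.112, 0.994, 0.0, -0.001]
contact_force: [-0.1, 0.7, -1.5]
opening: -0.0001
grip_force: 0.0
```

Run:
```python
from h import *
s,im,d,c=snap('wrist'); P=cloud(s,d,c); print(s['tool_pos'],s['contact_force'],s['t']); fix(P,d,(.5363,-.1954))
save('w6.png',im[0:400,120:600])
m=(d>0)&(P[...,2]>.165)&(P[...,2]<.182)&(np.hypot(P[...,0]-.567,P[...,1]+.202)<.012)
q=P[m]; print('pin',len(q),q[q[:,2]>.174].mean(0))
s,im,d,c=snap('top'); fix(cloud(s,d,c),d,(.5363,-.1954))
```

```text
[ 0.59692343 -0.20950363  0.27855578] [-0.07351036  0.69206076 -1.48901853] 20.05
nut mean [ 0.5373 -0.1955  0.1773] circ 0.5435 -0.1967 0.0276 2579 strap rect 0.519 -0.1913 0.034 0.123 77.0 yaw -13.1 z 0.1519
pin 131 [ 0.56658388 -0.20225037  0.1776403 ]h.py:21: RuntimeWarning: Mean of empty slice.
  p=s[:,:2]-s[:,:2].mean(0); v=np.linalg.svd(p,full_matrices=False)[2][0]; v*=np.sign(v[0])
  ret = um.true_divide(
Traceback (most recent call last):
  File "h.py", line 21, in fix
    p=s[:,:2]-s[:,:2].mean(0); v=np.linalg.svd(p,full_matrices=False)[2][0]; v*=np.sign(v[0])
                                 ~~~~~~~~~~~~~~~~~~~~~~~~~~~~~~~~~~~~~~~^^^
IndexError: index 0 is out of bounds for axis 0 with size 0
```

View pics/w6.png

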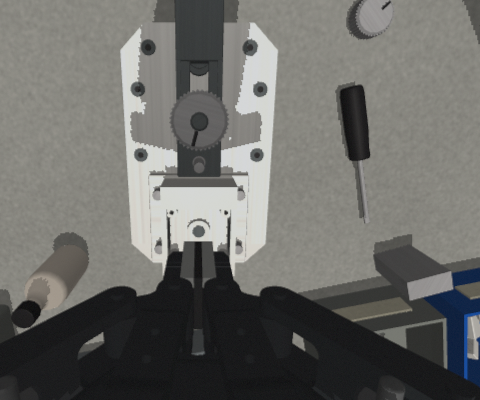

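The picture shows the strap fully back: the pin, now at (198,163), moved 28 mm, and 14 N against it no longer moved it. The nut line (195,138) is unchanged and the housing is sitting in its nest.

```bash
python3 -c "
from h import *
print(ticket.hand_in())"
```

```text
the job is handed in; nothing more can be done
None
```

I handed the job in at about 20 s: the housing's nut is loosened to about 1.94 turns, its strap is pushed 28 mm back to its stop with the housing still in its nest, and I never touched the blank's fixture (no verdict came back from the hand-in).

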